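Pin a pack of separator plates with a tie rod

ROBOT

A 6-joint arm with a two-finger parallel gripper is mounted at the origin on a cart in front of the work surface, level with it; the furniture and walls round the work are solid. World frame = base frame: x ahead of the robot, y to its left, z up, the work surface at z = 0. Lengths are in mm, angles in rad, forces in N, time in s.
With the tool pointing down it reaches from about 350 to 775 mm from the base axis. Payload 7.3 kg.
Tool frame: the origin (TCP) lies midway between the tips of the shut fingers; the grasp point (between the pads) lies 19 mm behind it; z points along the fingers, y is the direction in which the jaws open and shut (so a half turn about z gives the same grasp; the last joint's range is limited). The gripper opens to 92 mm and grips with 3 to 60 N. Pads are 19 mm wide; open, the fingers measure 130 mm over their backs; the gripper's body (75 mm by 190 mm) begins 47 mm behind the grasp point.
Start: joints at [-1.386, 0.342, 1.524, -0, 1.275, -0.146], TCP at [170.543, -496.551, 199.541] pointing down, gripper open.
Joint ranges: [-2.53, 2.53], [-0.77, 2.02], [0.04, 2.7], [-1, 4.14], [0.28, 2.66], [-3.11, 3.11]. Speed limits (rad/s): [2.57, 2.57, 3.14, 3.14, 3.14, 3.14].

INTERFACE

Orientations are given as [roll, pitch, yaw] about the fixed x, y, z axes, in that order (R = Rz(yaw) Ry(pitch) Rx(roll)).
In Python, from plant import sensors, imaging, ticket gives the robot as it stands. The module is installed in compiled form; this text tells all that it offers.
- The arm moves only by the tool arm_command, never from a script. Its argument "increments" is one flat list of numbers, 5 for each row, row after row: the closure, from 0 (fully open) to 1 (shut), then the shift along the tool's x, y, z in mm, then the turn about the tool's z in degrees. In form: [hand, dx, dy, dz, spin, hand, dx, dy, dz, spin, ...]. A call has 1 to 20 rows; each row is the pose to reach, as a shift and turn from the pose commanded when the call began, along the tool's axes at that moment; what a row does not reach only later rows make up. A row lasts 1/8 s, in which the tool goes at most 62.5 mm and 10.7 degrees, less where a joint would pass 70% of its speed; a pose out of reach is approached as far as the arm can. A call with a gripper value outside its range is refused whole. The fingers move at their own pace and stop on an object; the grip force is fixed at half the most. Time passes only in rows, so rows that repeat a pose let the fingers close. It gives the time, the measured TCP pose, the force and the opening at its end, in the units of the state.
- sensors.get_obs(): the state, without advancing time (a new reading comes with each control period).
- imaging.capture(name): name is "scene" or "top"; returns the picture (384x512x3 uint8, blue, green, red); there is no depth.
- imaging.calibration(name): a dict with "fx", "fy", "cx", "cy" (pixels), "world_to_cam" (4x4, takes a point from world to camera coordinates). Camera axes: x right, y down, z forward; pixel columns grow to the right and rows downward; lengths in mm; the calibration is good to about 2 mm. A picture is of the moment at which its call begins. calibration takes no time and is no camera call.
- ticket.close_job(): hands the job in, once; it reports no verdict.
The state is a dict: "time": time; "joint_positions": joint angles; "dq": joint speeds; "tau": joint torques, N m; "tool_pos": TCP position; "tcp_rot": TCP orientation; "contact_force": force on the tool from outside, world axes, zero at the start; "moment": the same for the moment, N m; "grip_width": finger opening in mm.
Only numpy, scipy, OpenCV 4.12 (cv2) and the standard library are available. Lean on these libraries where they do the work, as an engineer would, in place of code of your own. Each camera call takes 0.05 s, during which the arm holds its last target. There are 200 camera calls.

TASK

Square up the three white plates standing in the steel cradle so that their holes line up with the holes of the cradle's two cheeks. Then draw the steel tie rod out of the grey storage block, lay it in the cradle's notched rest with its tip just inside the hole of the near cheek, and let go of it. Finally take it again by its black handle and push it straight through all the plates and both cheeks until the handle's shoulder is home against the rest, leaving the beaker, flask and jar near the work where they stand.

Things in the scene. Friction and masses are not known exactly. Their poses are not given: they have to be found in the camera images.
- cradle: Fixed steel cradle, base slab 165 x 100 mm, its top at z = 12 mm. Origin: on the bench under the middle of the plate pack; +x is the way the rod is pushed in, y across. Hole axis: y = 0, z = 52 mm. Two cheeks (10 mm thick, 44 mm wide, top z = 72 mm) at x = -27.5..-17.5 mm (near cheek, rod enters here) and 17.5..27.5 mm (far), each with a 17 mm through hole on the axis.
- entry (a point): Centre of the rod hole on the outer face of the cradle's near cheek (cradle x = -27.5 mm, z = 52 mm); axes as the cradle's.
- rest (a point): Point on the hole axis in the cradle's notched rest (cradle x = -112.5 mm, z = 52 mm), axes as the cradle's. The rest is a post 10 mm thick, 46 mm wide, top z = 62 mm; its notch, open at the top, is 18 mm wide with floor at z = 46 mm. Rod home: shoulder on the rest's outer face, cradle x = -117.5 mm. Between rest and near cheek 80 mm are free for fingers.
- plate_0: Loose white plate, 60 wide (y), 72 high (z), 11 mm thick (x), 70 g, standing on edge on the cradle's base (z = 12 mm) next to the near cheek. Origin: middle of its lower edge. It slides across (y); at the start up to 7 mm off line. The pack of three has 2 mm to spare between the cheeks; its side edges stand 8 mm out past the cheeks, so all three can be squeezed square at once across the width.
- plate_1: The same plate, in the middle of the pack.
- plate_2: The same plate, next to the far cheek.
- hole_0 (a point): Centre of the 17 mm through hole of plate_0, mid-width, 40 mm above its lower edge; x through the hole.
- hole_1 (a point): Centre of the hole of plate_1.
- hole_2 (a point): Centre of the hole of plate_2.
- holder: Fixed grey storage block, base 218 x 70 mm (x = -94..124 mm) on the bench; x along the stored rod, handle to tip. A hood (x = -88..-36 mm, 56 wide, top z = 87 mm, open to +x, 22 mm spare height inside) covers the handle: only the shank can be taken. A post under the tip (x = 110..118 mm) ends at z = 44 mm. Stored rod axis about 45 mm up; lift it 18 mm, draw it out 50 mm along +x, then up.
- rod: Loose tie rod, 200 mm long, 120 g: steel shank 12 mm thick, 155 mm long, last 5 mm tapered to 6 mm; round black handle 26 mm thick, 45 mm long. Origin: on the axis at the handle's shoulder (where the shank begins); +x along the shank to the tip, handle at x = -45..0. Centre of mass about 60 mm from the shoulder, on the shank.
- rod_tip (a point): Tip of the rod, on its axis, 155 mm from the shoulder; axes as the rod's.
- rod_handle (a point): Middle of the rod's handle, on its axis, 22.5 mm behind the shoulder.
- beaker: White plastic beaker, 74 x 83 x 99 mm, standing beyond the cradle; origin under its middle. A bystander.
- flask: Glass conical flask, 65 mm across, 107 mm high, standing beyond the cradle; origin under its middle. A bystander.
- bottle: Jar with a black lid, 58 mm across, 71 mm high, standing to the left of the storage block; origin under its middle. A bystander.

How it is judged (in metres and radians):
On the way, in this order (a step that is already met when the one before it is completed fails the run):
1. the holes of all three plates are within 3 mm of the line of the cheek holes (y of hole_0 in the frame of cradle between -0.003 and 0.003 m and z of hole_0 in the frame of cradle between 0.048 and 0.056 m and x of hole_0 in the frame of cradle between -0.018 and 0.018 m and y of hole_1 in the frame of cradle between -0.003 and 0.003 m and z of hole_1 in the frame of cradle between 0.048 and 0.056 m and x of hole_1 in the frame of cradle between -0.018 and 0.018 m and y of hole_2 in the frame of cradle between -0.003 and 0.003 m and z of hole_2 in the frame of cradle between 0.048 and 0.056 m and x of hole_2 in the frame of cradle between -0.018 and 0.018 m), for 0.2 s.
2. the rod lies in the notched rest with its tip inside the near cheek's hole, let go, handle still clear of the rest (x of rod_tip in the frame of cradle above -0.0265 m and x of rod in the frame of cradle below -0.135 m and y of rod_tip in the frame of cradle between -0.008 and 0.008 m and z of rod_tip in the frame of cradle between 0.044 and 0.06 m and angle between the x axis of rod and the x axis of cradle, either way round below 0.12 rad and contact force between the fingers and rod below 0.1 N and linear speed of rod below 0.02 m/s), for 0.2 s.
At the end, for the whole second after the job is handed in: Rod through rest, cheeks and all three plates: handle shoulder within 5 mm of the rest, tip within 6 mm of the hole axis, rod within 0.06 rad of it, released and at rest; plates upright in the pack, holes within 5 mm of the axis (y of hole_0 in the frame of cradle between -0.005 and 0.005 m and z of hole_0 in the frame of cradle between 0.048 and 0.056 m and x of hole_0 in the frame of cradle between -0.018 and 0.018 m and y of hole_1 in the frame of cradle between -0.005 and 0.005 m and z of hole_1 in the frame of cradle between 0.048 and 0.056 m and x of hole_1 in the frame of cradle between -0.018 and 0.018 m and y of hole_2 in the frame of cradle between -0.005 and 0.005 m and z of hole_2 in the frame of cradle between 0.048 and 0.056 m and x of hole_2 in the frame of cradle between -0.018 and 0.018 m and x of rod in the frame of cradle between -0.1225 and -0.1125 m and y of rod_tip in the frame of cradle between -0.006 and 0.006 m and z of rod_tip in the frame of cradle between 0.046 and 0.058 m and angle between the x axis of rod and the x axis of cradle, either way round below 0.06 rad and linear speed of rod below 0.02 m/s); the robot touches nothing.
It fails at once if the beaker is pushed more than 30 mm or tipped over (distance of beaker from where it was at the start of the episode above 0.03 m or angle between beaker's own z axis and vertical above 0.4 rad).
It fails at once if the flask is pushed more than 30 mm or tipped over (distance of flask from where it was at the start of the episode above 0.03 m or angle between flask's own z axis and vertical above 0.4 rad).
It fails at once if the jar is pushed more than 30 mm or tipped over (distance of bottle from where it was at the start of the episode above 0.03 m or angle between bottle's own z axis and vertical above 0.4 rad).
It also fails if it takes over 58 s, if anything falls off the work surface, if the arm or the gripper's body presses on something with over 40 N, if the wrist force passes 120 N, or if a joint passes its speed limit or range.

## Working session

There is one attempt and no reset: what is moved stays moved. The work goes in short steps, Python scripts to look and compute and a tool call to move; the robot and the scene stay as the last step left them, time stands still between calls to the robot, and variables do not carry over. Pictures are saved under pics/ and viewed, about 8 in all and at most 12, crops included, and the job is handed in when it is done.

Besides the shell and the picture viewer there is one more tool, called after "Call:" by a JSON object that holds its "op" and its "data". arm_command: Moves the arm, as the interface text tells. Its arguments: {"type":"object","properties":{"increments":{"type":"array","items":{"type":"number"}}},"required":["increments"]}

```bash
mkdir -p pics
python3 - <<'E'
from plant import sensors, imaging
import cv2
for n in("scene","top"):
    cv2.imwrite(f"pics/{n}0.png",imaging.capture(n)); c=imaging.calibration(n); print(n,c)
print(sensors.get_obs())
E
```

```text
scene {'fx': 463.5274815256919, 'fy': 463.5274815256919, 'cx': 255.42728402091103, 'cy': 187.97020242130117, 'world_to_cam': array([[ 8.70971852e-01, -4.91019074e-01,  1.75585476e-02,
        -4.77412415e+02],
       [-2.42968760e-01, -4.61489907e-01, -8.53225203e-01,
         2.16219042e+02],
       [ 4.27052942e-01,  7.38868957e-01, -5.21247014e-01,
         1.23975639e+03],
       [ 0.00000000e+00,  0.00000000e+00,  0.00000000e+00,
         1.00000000e+00]])}
top {'fx': 401.74604614063907, 'fy': 401.74604614063907, 'cx': 259.8018019317705, 'cy': 190.02402401129206, 'world_to_cam': array([[-2.23944674e-02, -9.99608959e-01,  1.67456304e-02,
         6.08500110e+01],
       [-9.96464399e-01,  2.09610733e-02, -8.13592995e-02,
         5.94995802e+02],
       [ 8.09764783e-02, -1.85084227e-02, -9.96544153e-01,
         1.33504075e+03],
       [ 0.00000000e+00,  0.00000000e+00,  0.00000000e+00,
         1.00000000e+00]])}
{'time': 0.1, 'joint_positions': array([-1.38602002e+00,  3.42672824e-01,  1.52491650e+00, -6.39030988e-06,
        1.27540197e+00, -1.45981732e-01]), 'dq': array([ 1.44900334e-04,  1.12384057e-03, -2.33461770e-03,  3.99285269e-05,
       -1.90969580e-03,  2.13555622e-04]), 'tau': array([ 1.76556321e-03, -4.32005882e+01, -2.44693029e+01,  7.19596515e-02,
        5.25688590e-02, -3.73398439e-05]), 'tool_pos': array([ 170.45293447, -496.13643872,  198.90596606]), 'tcp_rot': array([-3.14020800e+00, -1.97405826e-04,  3.30759770e-01]), 'contact_force': array([-0.8119417 , -0.90212541,  0.61410353]), 'moment': array([-0.03204489,  0.00789536,  0.01470701]), 'grip_width': 91.55377855187865}
```

View pics/scene0.png

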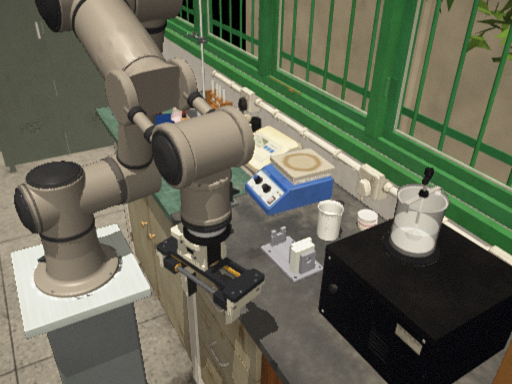

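View pics/top0.png

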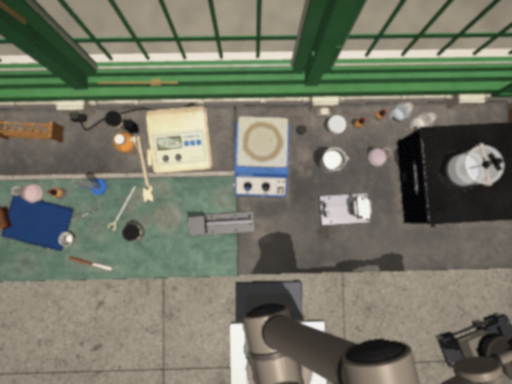

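```bash
cat > h.py <<'E'
import numpy as np, cv2
from plant import imaging, sensors
def ray(n,u,v):
    c=imaging.calibration(n);M=c["world_to_cam"];R=M[:3,:3];t=M[:3,3]
    d=R.T@np.array([(u-c["cx"])/c["fx"],(v-c["cy"])/c["fy"],1]);return -R.T@t,d
def onz(n,u,v,z):
    o,d=ray(n,u,v);return o+d*(z-o[2])/d[2]
def proj(n,p):
    c=imaging.calibration(n);q=c["world_to_cam"]@np.append(p,1)
    return np.array([c["cx"]+c["fx"]*q[0]/q[2],c["cy"]+c["fy"]*q[1]/q[2]])
def crop(im,x0,y0,w,h,s):
    return cv2.resize(im[y0:y0+h,x0:x0+w],None,fx=s,fy=s,interpolation=cv2.INTER_CUBIC)
E
python3 - <<'E'
from h import *
t=cv2.imread("pics/top0.png");s=cv2.imread("pics/scene0.png")
a=crop(t,310,182,80,50,5);b=crop(s,255,215,80,70,5)[:,:400]
c=crop(t,180,200,80,40,5)
L=np.vstack([a,c]);R=np.vstack([b,np.zeros((L.shape[0]-b.shape[0],400,3),np.uint8)])
cv2.imwrite("pics/m1.png",np.hstack([L,R]))
for u,v in [(345,208),(360,208),(323,208),(220,222),(250,222),(333,158),(376,156),(133,231)]: print(u,v,onz("top",u,v,50).round())
for p in [(450,100,50),(450,0,50)]: print(proj("scene",np.array(p)))
E
```

```text
345 208 [ 528. -233.   50.]
360 208 [ 527. -283.   50.]
323 208 [ 530. -160.   50.]
220 222 [491. 182.  50.]
250 222 [489.  83.  50.]
333 158 [ 696. -199.   50.]
376 156 [ 700. -344.   50.]
133 231 [468. 466.  50.]
[213.54656771 193.63145292]
[227.53482922 209.14472994]
```

View pics/m1.png

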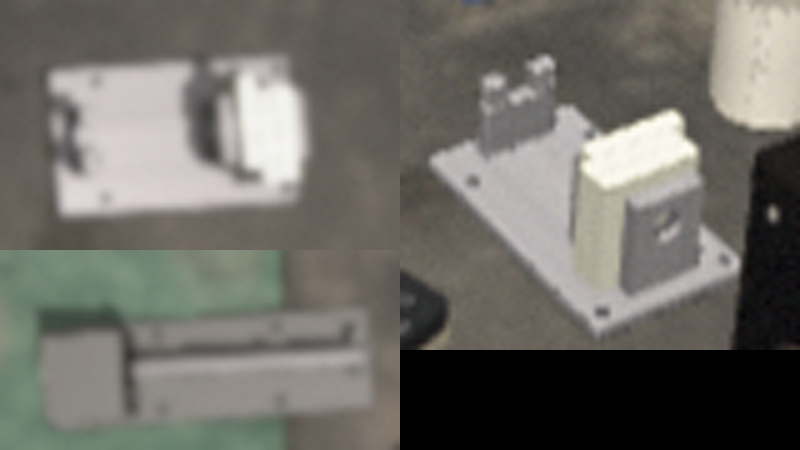

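```bash
cat > fit.py <<'E'
from h import *
t=cv2.imread("pics/top0.png")
def fit(p):  # p Nx2 world xy -> centroid, dir
    vx,vy,x,y=cv2.fitLine(p.astype(np.float32),cv2.DIST_HUBER,0,.01,.01).ravel();return np.array([x,y]),np.array([vx,vy])
# cradle: columns' rising edges for long sides
g=cv2.cvtColor(t,cv2.COLOR_BGR2GRAY).astype(float)
def edges(cols,r0,r1,sign,z,axis=0):
    out=[]
    for c in cols:
        p=g[r0:r1,c] if axis==0 else g[c,r0:r1]
        d=sign*np.diff(p);k=int(np.argmax(d));w=np.clip(d[max(0,k-1):k+2],0,None)
        e=r0+.5+(np.arange(max(0,k-1),max(0,k-1)+len(w))*w).sum()/w.sum()
        out.append((c,e) if axis==0 else (e,c))
    return np.array([onz("top",u,v,z)[:2] for u,v in out])
A=edges(range(326,346),188,202,1,12);B=edges(range(326,356),216,232,-1,12)
Lf=edges(range(200,222),314,326,1,12,1);Rt=edges(list(range(195,198))+list(range(220,222)),362,376,-1,12,1)
for n,e in zip("ABLR",(A,B,Lf,Rt)): m,d=fit(e);print(n,m.round(1),np.degrees(np.arctan2(d[1],d[0])).round(1))
print("L x",Lf.round(0).tolist());print("R",Rt.round(0).tolist())
E
python3 fit.py
python3 - <<'E'
from h import *
t=cv2.imread("pics/top0.png")
print(cv2.cvtColor(t,cv2.COLOR_BGR2GRAY)[210:234,205:258:4])
E
```

```text
A [ 575.9 -201.1] -89.3
B [ 476.2 -210.4] -87.0
L [ 521.5 -166.3] -13.5
R [ 535.4 -320.9] 1.3
L x [[559.0, -156.0], [555.0, -169.0], [552.0, -170.0], [548.0, -171.0], [545.0, -172.0], [541.0, -172.0], [538.0, -172.0], [534.0, -172.0], [531.0, -171.0], [528.0, -170.0], [524.0, -170.0], [521.0, -171.0], [517.0, -171.0], [514.0, -171.0], [511.0, -157.0], [508.0, -157.0], [504.0, -157.0], [501.0, -157.0], [497.0, -157.0], [494.0, -159.0], [491.0, -159.0], [487.0, -159.0]]
R [[572.0, -320.0], [569.0, -320.0], [565.0, -320.0], [487.0, -323.0], [484.0, -321.0]]
[[130 126 133 133 135 129 125 122  92 102 112 111 100  93]
 [125 124 130 131 130 122 117 110  94 100 113 120 106  94]
 [116 119 123 127 115 112 111 112 110 116 122 131 113  94]
 [107 108 114 121 114 115 120 123 131 133 135 132 118  94]
 [100 112 117 124 127 130 132 130 136 140 139 118 118  96]
 [ 94 124 129 133 135 139 139 131 137 138 139 100 120  96]
 [ 87 132 133 136 137 138 136 131 133 133 134  93 121  98]
 [ 79 132 132 131 130 131 129 124 121 114 116  91 120 103]
 [ 75 126 129 115 113 113 110 106 102  92  96  96 119 108]
 [ 71 11
[... 177 characters left out ...]
2 139 148 155 159 161 164 166 170 166 159 133 116]
 [ 80 152 157 161 161 166 161 156 155 158 150 138 130 114]
 [ 80 156 154 150 149 155 149 145 143 148 145 132 132 110]
 [ 78 147 143 139 140 144 145 143 142 146 145 140 136 107]
 [ 74 142 141 138 141 144 143 145 144 145 147 146 140 107]
 [ 82 138 141 141 142 143 144 145 144 146 147 147 141 110]
 [ 87 139 142 142 142 144 144 144 139 146 147 147 142 113]
 [ 90 138 139 143 143 144 143 142 135 145 146 147 141 117]
 [ 88 139 134 143 143 144 145 142 133 146 144 144 137 119]
 [ 92 138 128 142 143 144 144 141 131 139 134 128 127 121]
 [101 137 128 140 140 136 137 130 116 121 118 115 116 123]
 [116 134 131 134 130 123 122 112  97 103 106 108 115 123]]
```

Call:
{"op": "arm_command", "data": {"increments": [0, 442, -195.6, 0, -72.8, 0, 442, -195.6, 0, -72.8, 0, 442, -195.6, 0, -72.8, 0, 442, -195.6, 0, -72.8, 0, 442, -195.6, 0, -72.8, 0, 442, -195.6, 0, -72.8, 0, 442, -195.6, 0, -72.8, 0, 442, -195.6, 0, -72.8, 0, 442, -195.6, 0, -72.8, 0, 442, -195.6, 0, -72.8, 0, 442, -195.6, 0, -72.8, 0, 442, -195.6, 0, -72.8]}}

```text
time: 1.6
tool_pos: [524.4, -169.0, 199.7]
tcp_rot: [3.142, 0.0, 1.6]
contact_force: [-0.3, -0.1, 0.3]
grip_width: 92.1
```

```bash
cat > ov.py <<'E'
from h import *
s0=cv2.imread("pics/scene0.png");s=imaging.capture("scene");cv2.imwrite("pics/scene1.png",s)
O=np.array([528.4,-280,0]);a=np.radians(-88.2);X=np.array([np.cos(a),np.sin(a),0]);Y=np.array([-X[1],X[0],0]);Z=np.array([0,0,1])
P=lambda x,y,z:O+x*X+y*Y+z*Z
c=crop(s0,255,215,80,70,5)
def poly(pts,col):
    q=np.array([(proj("scene",P(*p))-[255,215]+.5)*5-.5 for p in pts]).round().astype(int);cv2.polylines(c,[q],True,col,1)
poly([(27.5,-22,12),(27.5,22,12),(27.5,22,72),(27.5,-22,72)],(0,0,255))
poly([(-107.5,-23,12),(-107.5,23,12),(-107.5,23,62),(-107.5,-23,62)],(255,0,0))
poly([(-122.5,-50,12),(-122.5,50,12),(42.5,50,12),(42.5,-50,12)],(0,255,0))
q=(proj("scene",P(27.5,0,52))-[255,215]+.5)*5;cv2.circle(c,tuple(q.astype(int)),2,(0,0,255),-1)
d=cv2.resize(s[110:300,150:350],None,fx=2,fy=2,interpolation=cv2.INTER_CUBIC)
cv2.imwrite("pics/m2.png",np.hstack([c[:350],np.vstack([d])[:350]]))
E
python3 ov.py
```

```text
(no output)
```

View pics/m2.png

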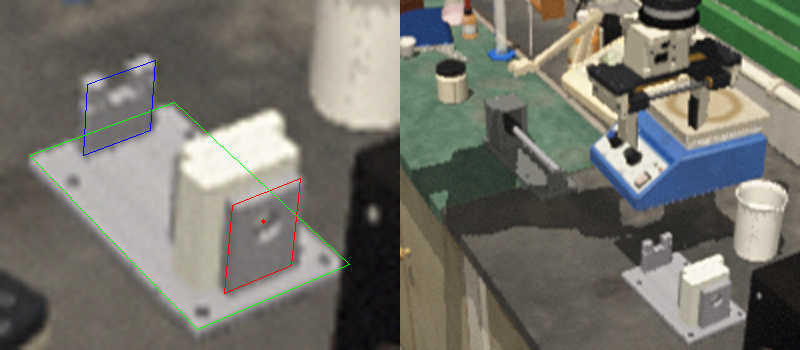

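Call:
{"op": "arm_command", "data": {"increments": [0, 0, 0, 60, 0, 0, 0, 0, 120, 0, 0, 0, 0, 155, 0, 0, 0, 0, 168, 0, 0.3, 0, 0, 168, 0, 0.4, 0, 0, 168, 0, 0.55, 0, 0, 168, 0, 0.55, 0, 0, 168, 0, 0.55, 0, 0, 168, 0]}}

```text
time: 2.78
tool_pos: [523.2, -168.0, 31.7]
tcp_rot: [-3.138, -0.0, 1.602]
contact_force: [-15.1, -3.3, 9.6]
grip_width: 46.7
```

Call:
{"op": "arm_command", "data": {"increments": [0.55, 0, -2, 0, 0, 0.55, 0, -2, 0, 0, 0.55, 0, -2, 0, 0]}}

```text
time: 3.15
tool_pos: [522.7, -168.0, 31.7]
tcp_rot: [-3.141, 0.0, 1.602]
contact_force: [-4.1, 0.5, 4.4]
grip_width: 44.0
```

Call:
{"op": "arm_command", "data": {"increments": [0, 0, -0.7, 0, 0, 0, 0, -0.7, -45, 0, 0, 0, -0.7, -90, 0, 0, -50, -0.7, -90, 0, 0, -100, -0.7, -90, 0, 0, -143.5, -0.7, -90, 0, 0, -143.5, -0.7, -45, 0, 0, -143.5, -0.7, 0, 0, 0.3, -143.5, -0.7, 0, 0, 0.4, -143.5, -0.7, 0, 0, 0.55, -143.5, -0.7, 0, 0, 0.55, -143.5, -0.7, 0, 0, 0.55, -143.5, -0.7, 0, 0]}}

```text
time: 4.78
tool_pos: [527.3, -311.8, 32.4]
tcp_rot: [3.14, 0.001, 1.601]
contact_force: [15.0, 3.0, -0.8]
grip_width: 46.6
```

Call:
{"op": "arm_command", "data": {"increments": [0.6, 0, 1.5, 0, 0, 0.6, 0, 1.5, 0, 0, 0.6, 0, 1.5, 0, 0]}}

```text
time: 5.15
tool_pos: [528.8, -311.7, 32.4]
tcp_rot: [3.14, 0.001, 1.601]
contact_force: [0.1, 1.9, 5.2]
grip_width: 43.6
```

Call:
{"op": "arm_command", "data": {"increments": [0, 0, 1.5, 0, 0, 0, 0, 0, -40, 0, 0, 0, 0, -70, -0.7, 0, 31, -0.4, -70, -0.7, 0, 31, -0.4, -70, -0.7, 0, 31, -0.4, -30, -0.7, 0, 31, -0.4, 0, -0.7, 0.2, 31, -0.4, 0, -0.7, 0.3, 31, -0.4, 0, -0.7, 0.4, 31, -0.4, 0, -0.7, 0.45, 31, -0.4, 0, -0.7, 0.45, 31, -0.4, 0, -0.7, 0.45, 31, -0.4, 0, -0.7]}}

```text
time: 6.78
tool_pos: [527.8, -281.2, 32.9]
tcp_rot: [3.139, 0.002, 1.614]
contact_force: [0.3, 0.2, 6.9]
grip_width: 60.0
```

Call:
{"op": "arm_command", "data": {"increments": [0.3, 0, 0, 0, 0, 0, 0, 0, 0, 0, 0, 0, 0, -40, 0, 0, 0, 0, -90, 0, 0, 0, 0, -140, 0, 0, 0, 0, -170, 0, 0, 0, 0, -170, 0]}}

```text
time: 7.65
tool_pos: [527.8, -281.1, 203.9]
tcp_rot: [3.138, 0.003, 1.614]
contact_force: [-0.3, -0.4, -0.7]
grip_width: 91.9
```

Run:
```python
from h import *
s=imaging.capture("scene");cv2.imwrite("pics/scene2.png",s)
cv2.imwrite("pics/m3.png",np.hstack([crop(s,175,150,75,70,5)[:,:375],crop(s,255,215,80,70,5)]))
t=cv2.imread("pics/top0.png");
g=cv2.cvtColor(t,cv2.COLOR_BGR2GRAY).astype(float);sat=cv2.cvtColor(t,cv2.COLOR_BGR2HSV)[...,1]
# shank: subpixel dark->bright upper edge at each column, projected at z=45(+6)
pts=[]
for c in range(210,246):
    p=np.diff(g[216:227,c]);k=int(np.argmax(p));w=np.clip(p[max(0,k-1):k+2],0,None);e=216.5+(np.arange(max(0,k-1),max(0,k-1)+len(w))*w).sum()/w.sum();pts.append((c,e))
pts=np.array(pts)
print(np.polyfit(pts[:,0],pts[:,1],1),pts[::5].round(1).tolist())
for c in (210,220,230,234): print(c,sat[205:242,c].tolist())
print(g[222,236:262],g[226,236:262])
```

```text
[-5.51833666e-02  2.33258158e+02] [[210.0, 221.7], [215.0, 221.4], [220.0, 221.0], [225.0, 220.8], [230.0, 220.5], [235.0, 220.4], [240.0, 220.2], [245.0, 219.7]]
210 [42, 40, 42, 41, 43, 43, 43, 40, 30, 16, 15, 14, 14, 16, 13, 13, 12, 9, 11, 13, 13, 16, 14, 16, 16, 13, 15, 16, 17, 20, 30, 41, 42, 48, 46, 45, 47]
220 [33, 36, 35, 34, 33, 33, 33, 31, 19, 14, 18, 18, 19, 18, 16, 11, 12, 11, 12, 13, 16, 18, 17, 16, 17, 19, 17, 18, 14, 26, 36, 47, 44, 49, 49, 51, 50]
230 [32, 35, 34, 35, 34, 36, 35, 28, 17, 17, 18, 17, 18, 15, 11, 11, 10, 12, 14, 15, 19, 17, 19, 19, 19, 17, 17, 13, 21, 36, 44, 45, 45, 43, 42, 39, 41]
234 [42, 40, 37, 38, 37, 39, 35, 23, 14, 16, 14, 16, 16, 15, 13, 10, 11, 11, 11, 16, 17, 17, 17, 16, 16, 16, 17, 16, 27, 39, 47, 45, 45, 46, 42, 42, 45]
[164. 166. 166. 170. 169. 170. 169. 168. 165. 166. 168. 165. 163. 159.
 154. 152. 146. 133. 116. 111. 113. 116. 117. 115. 116. 116.] [145. 144. 145. 144. 144. 145. 146. 147. 146. 147. 146. 147. 146. 146.
 145. 145. 146. 140. 122. 111. 108. 107. 108. 111. 113. 114.]
```

View pics/m3.png

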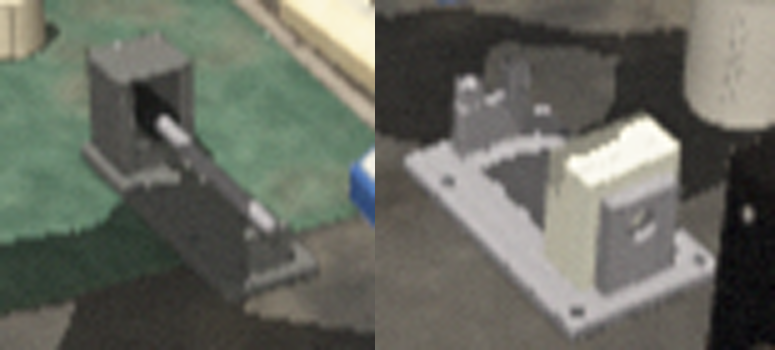

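Run:
```python
from h import *
for n,u,v,z in [("baseMid",222,223.35,8),("bm210",210,224.1,8),("bm234",234,222.45,8),("end",253.3,222,8),("rod210",210,223.54,45),("rod225",225,222.71,45),("rod245",245,221.6,45)]: print(n,onz("top",u,v,z).round(1))
# scene: highlight near tip, crop(262,215)->px ; post tip ; hood front
for n,x,y,z in [("tip",272,228,45),("hoodtopR",192,62,87),("hoodtopL",130,78,87),("hoodbackL",88,48,87),("rodAtHood",165,125,50),("baseEndcorner",240,297,8),("baseEndFar",315,268,8)]: print(n,onz("scene",175+x/5,150+y/5,z).round(1))
```

```text
baseMid [486.7 178.4   8. ]
bm210 [485.1 219.1   8. ]
bm234 [488.9 137.7   8. ]
end [488.9  72.2   8. ]
rod210 [487.  215.1  45. ]
rod225 [488.6 165.7  45. ]
rod245 [490.8  99.6  45. ]
tip [492.9  73.   45. ]
hoodtopR [510.3 227.9  87. ]
hoodtopL [463.8 226.6  87. ]
hoodbackL [455.6 279.4  87. ]
rodAtHood [483.9 217.2  50. ]
baseEndcorner [463.8  61.4   8. ]
baseEndFar [521.6  68.8   8. ]
```

Call:
{"op": "arm_command", "data": {"increments": [0, 444.4, -21.2, 0, 0, 0, 444.4, -21.2, 0, 0, 0, 444.4, -21.2, 0, 0, 0, 444.4, -21.2, 0, 0, 0, 444.4, -21.2, 0, 0, 0, 444.4, -21.2, 0, 0, 0, 444.4, -21.2, 0, 0, 0, 444.4, -21.2, 0, 0, 0, 444.4, -21.2, 0, 0, 0, 444.4, -21.2, 60, 0, 0, 444.4, -21.2, 100, 0, 0, 444.4, -21.2, 100, 0]}}

```text
time: 9.2
tool_pos: [484.5, 160.4, 98.6]
tcp_rot: [-3.134, 0.001, 1.611]
contact_force: [-0.2, 0.3, 0.5]
grip_width: 92.0
```

Run:
```python
from h import *
s=imaging.capture("scene");t=imaging.capture("top")
cv2.imwrite("pics/m4.png",np.hstack([crop(s,165,100,100,110,4),crop(t,170,130,140,110,4)[:, :400]]))
o=sensors.get_obs();print(o["tool_pos"])
```

```text
[487.51895    161.45455266 102.25207098]
```

View pics/m4.png

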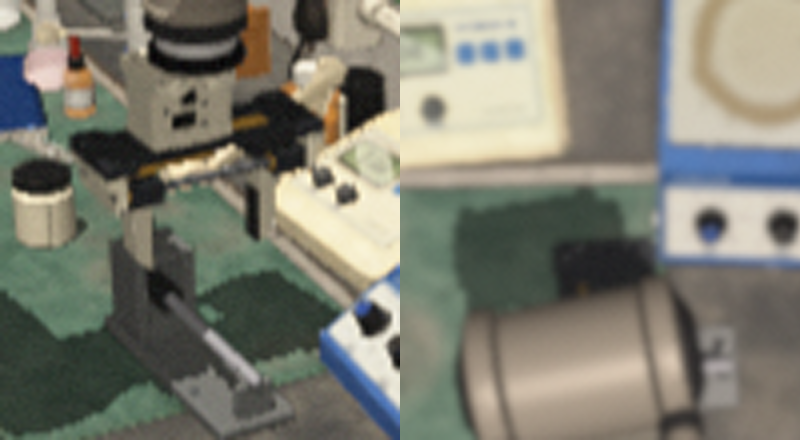

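Call:
{"op": "arm_command", "data": {"increments": [0, 0, 0, 45, 0, 0, 0, 0, 77, 0, 0, 0, 0, 77, 0, 0.6, 0, 0, 77, 0, 0.8, 0, 0, 77, 0, 1, 0, 0, 77, 0, 1, 0, 0, 77, 0, 1, 0, 0, 77, 0, 1, 0, 0, 77, 0]}}

```text
time: 10.42
tool_pos: [486.7, 162.6, 24.5]
tcp_rot: [-3.142, 0.0, 1.614]
contact_force: [0.9, 1.0, -0.6]
grip_width: 36.6
```

Fingers are still closing.

Call:
{"op": "arm_command", "data": {"increments": [1, 0, 0, 0, 0, 1, 0, 0, 0, 0, 1, 0, 0, 0, 0, 1, 0, 0, 0, 0, 1, 0, 0, 0, 0]}}

```text
time: 11.05
tool_pos: [486.7, 162.6, 24.5]
tcp_rot: [3.142, 0.0, 1.614]
contact_force: [0.2, 0.1, -1.0]
grip_width: 0.7
```

Run:
```python
from h import *
s=imaging.capture("scene");t=imaging.capture("top")
cv2.imwrite("pics/m5.png",np.hstack([crop(s,165,115,100,110,4),crop(t,170,150,140,110,4)[:, :400]]))
for p in [(486.7,162.6,24.5),(486.7,162.6,43.5)]:print((proj("scene",np.array(p))-[165,115]+.5)*4)
```

```text
[205.21877755 296.29402151]
[204.60321547 276.85566945]
```

View pics/m5.png

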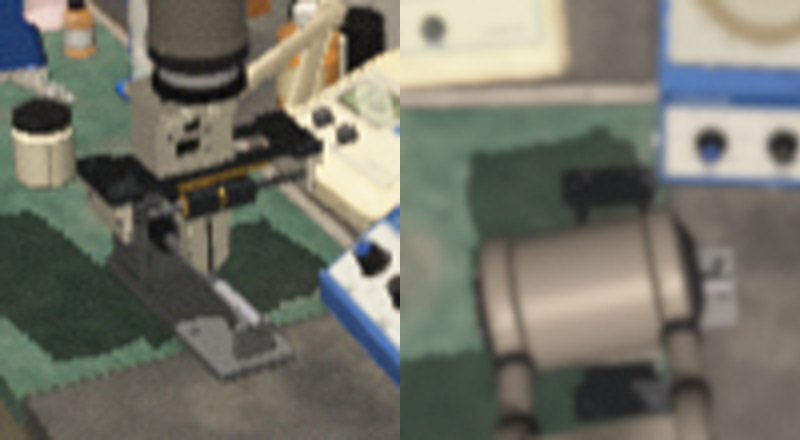

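Run:
```python
from h import *
s=imaging.capture("scene");s2=cv2.imread("pics/scene2.png")
cv2.imwrite("pics/scene3.png",s);cv2.imwrite("pics/top3.png",imaging.capture("top"))
a=crop(s,190,150,50,60,8);b=crop(s2,190,150,50,60,8)
for p,c in [((486.7,162.6,24.5),(0,0,255)),((486.7,162.6,43.5),(0,255,255))]:
    q=(proj("scene",np.array(p))-[190,150]+.5)*8
    cv2.circle(a,tuple(q.astype(int)),3,c,-1)
for im in(a,b):
  for p in [(488.6,165.7,45),(490.8,99.6,45),(487,215.1,45)]:
    cv2.circle(im,tuple(((proj("scene",np.array(p))-[190,150]+.5)*8).astype(int)),3,(255,0,255),1)
cv2.imwrite("pics/m6.png",np.hstack([a,b]))
```

```text
(no output)
```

View pics/m6.png

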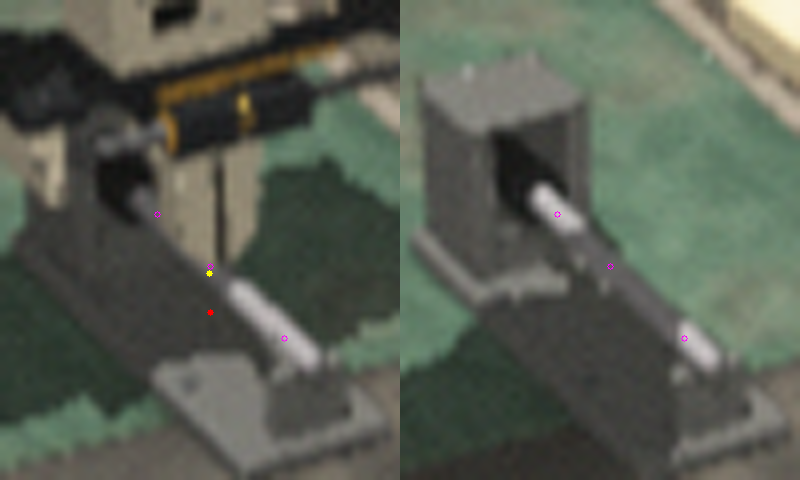

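Run:
```python
from h import *
np.set_printoptions(linewidth=200)
G=lambda f:cv2.cvtColor(cv2.imread(f),cv2.COLOR_BGR2GRAY)
a=G("pics/top0.png");b=G("pics/top3.png")
print(a[212:230,244:258]);print(b[212:230,244:258])
a=G("pics/scene2.png");b=G("pics/scene3.png")
print("scene rows 170-195 cols 205-236");print(a[172:196:1,206:234]);print(b[172:196:1,206:234])
```

```text
[[120 122 126 128 130 131 131 130 125 113 103  98  98  94]
 [133 135 134 135 134 132 133 135 131 118 103  98  95  94]
 [140 139 138 135 126 118 121 130 131 118 104  99  96  96]
 [139 139 139 132 114 100 107 127 132 120 105  99  98  96]
 [133 134 131 124 104  93 108 132 134 121 108 103 100  98]
 [114 116 115 109  95  91 114 132 133 120 110 105 103 103]
 [ 95  96  98  96  92  96 114 125 126 119 114 109 108 108]
 [104 107 109 111 113 117 125 130 128 124 119 112 111 113]
 [137 139 142 145 148 149 151 151 144 132 120 113 115 116]
 [165 166 167 168 167 166 165 162 153 136 119 111 115 117]
 [165 166 168 165 163 159 154 152 146 133 116 111 113 116]
 [151 150 153 152 146 138 131 133 134 130 117 110 111 114]
 [144 145 146 145 140 132 126 129 132 132 117 108 107 110]
 [145 145 146 146 144 140 137 140 139 136 120 107 107 107]
 [146 147 146 147 146 146 145 145 146 140 122 111 108 107]
 [147 147 147 145 148 147 147 148 148 141 126 113 111 110]
 [148 147 148 147 148 147 147 147 147 142 127 116 113 113]
 [147 146 147 146 146 147 148 148 147 141 127 117 116 117]]
[[ 96 116 128 131 133 132 132 132 128
[... 5879 characters left out ...]
  58  61]
 [ 60  59  58  59  59  60  61  60  60  62  55  60  59  57  64 100 145 174 180 171 126  72  56  62  58  59  62  60]
 [ 58  57  62  59  55  58  60  61  56  59  55  58  65  57  59  66 101 146 158 184 175 128  74  62  61  59  63  62]
 [ 56  60  56  58  61  61  59  60  58  63  58  61  61  58  61  56  73 108 125 170 182 175 131  76  63  65  70  99]
 [ 65  62  61  58  58  58  60  60  58  65  62  62  63  65  58  60  60  82 117 144 171 183 177 130  80  97 103 116]
 [ 59  60  60  60  60  64  63  68  98  97  99  98  97  99  95  65  55  66  94 121 142 167 185 156 102 128 113 114]
 [ 60  60  59  68  99  98  98 103 124 124 119 122 121 125 121  97  56  61  87 120 120 133 157 131  90 110  93  97]]
```

Call:
{"op": "arm_command", "data": {"increments": [0.4, 0, 0, 0, 0, 0.4, 0, 0, 0, 0, 0.4, 0, 0, 0, 0, 0.4, 0, 0, 6, 0, 0.4, 0, 0, 12, 0, 0.4, 0, 0, 12, 0]}}

```text
time: 12.0
tool_pos: [486.1, 162.5, 11.7]
tcp_rot: [-3.14, 0.0, 1.614]
contact_force: [0.8, 0.1, 1.6]
grip_width: 53.4
```

Call:
{"op": "arm_command", "data": {"increments": [1, 0, 0, 12, 0, 1, 0, 0, 12, 0, 1, 0, 0, 12, 0, 1, 0, 0, 12, 0, 1, 0, 0, 12, 0, 1, 0, 0, 12, 0, 1, 0, 0, 12, 0]}}

```text
time: 12.88
tool_pos: [486.9, 162.6, 0.7]
tcp_rot: [3.141, 0.0, 1.614]
contact_force: [0.1, 0.2, 1.0]
grip_width: 10.9
```

Call:
{"op": "arm_command", "data": {"increments": [1, 0, 0, -6, 0, 1, 0, 0, -12, 0, 1, 0, 0, -18, 0, 1, 0, 0, -18, 0, 1, -12, 0, -18, 0, 1, -28, 0, -18, 0, 1, -45, 0, -18, 0, 1, -58, 0, -18, 0, 1, -62, 0, -18, 0, 1, -62, 0, -18, 0]}}

```text
time: 14.12
tool_pos: [489.4, 100.3, 18.5]
tcp_rot: [3.142, -0.0, 1.613]
contact_force: [0.1, 0.2, -1.5]
grip_width: 10.7
```

Call:
{"op": "arm_command", "data": {"increments": [1, 15, 0, 0, 0, 1, 32, 0, 0, 0, 1, 50, 0, 0, 0, 1, 62, 0, 0, 0, 1, 62, 0, 0, 0, 1, 62, 0, 10, 0, 1, 62, 0, 18, 0, 1, 62, 0, 18, 0, 0.6, 62, 0, 18, 0, 0.6, 62, 0, 18, 0, 0.6, 62, 0, 18, 0, 0.6, 47, 0, 18, 0, 0.6, 32, 0, 18, 0, 1, 32, 0, 18, 0, 1, 32, 0, 18, 0, 1, 32, 0, 18, 0, 1, 32, 0, 18, 0, 1, 32, 0, 18, 0]}}

```text
time: 16.38
tool_pos: [488.0, 132.8, 0.5]
tcp_rot: [3.141, 0.0, 1.614]
contact_force: [-0.0, 0.3, 0.7]
grip_width: 10.9
```

Regripped 30 mm nearer the tip. Lift, draw out, raise.

Call:
{"op": "arm_command", "data": {"increments": [1, 0, 0, -6, 0, 1, 0, 0, -12, 0, 1, 0, 0, -18, 0, 1, 0, 0, -18, 0, 1, -12, 0, -18, 0, 1, -28, 0, -18, 0, 1, -45, 0, -18, 0, 1, -58, 0, -18, 0, 1, -64, 0, -18, 0, 1, -66, 0, -40, 0, 1, -66, 0, -80, 0, 1, -66, 0, -110, 0, 1, -66, 0, -110, 0, 1, -66, 0, -110, 0]}}

```text
time: 18.12
tool_pos: [490.1, 66.7, 109.7]
tcp_rot: [-3.14, -0.0, 1.614]
contact_force: [-0.3, 0.0, -1.2]
grip_width: 10.5
```

Run:
```python
from h import *
o=sensors.get_obs();print(o["tool_pos"],o["grip_width"])
s=imaging.capture("scene");cv2.imwrite("pics/scene4.png",s);cv2.imwrite("pics/top4.png",imaging.capture("top"))
p=o["tool_pos"];G=p+[0,0,44]
a=crop(s,180,110,100,75,8)
d=np.array([.0431,-.9991,0])
for k,c in ((0,(0,0,255)),(55,(0,255,0)),(-100,(255,0,0)),(-122,(255,0,255))):
    cv2.circle(a,tuple(((proj("scene",G+k*d)-[180,110]+.5)*8).astype(int)),4,c,1)
cv2.imwrite("pics/m7.png",a)
```

```text
[490.12300945  66.65413844 109.65470182] 10.534263549666228
```

View pics/m7.png

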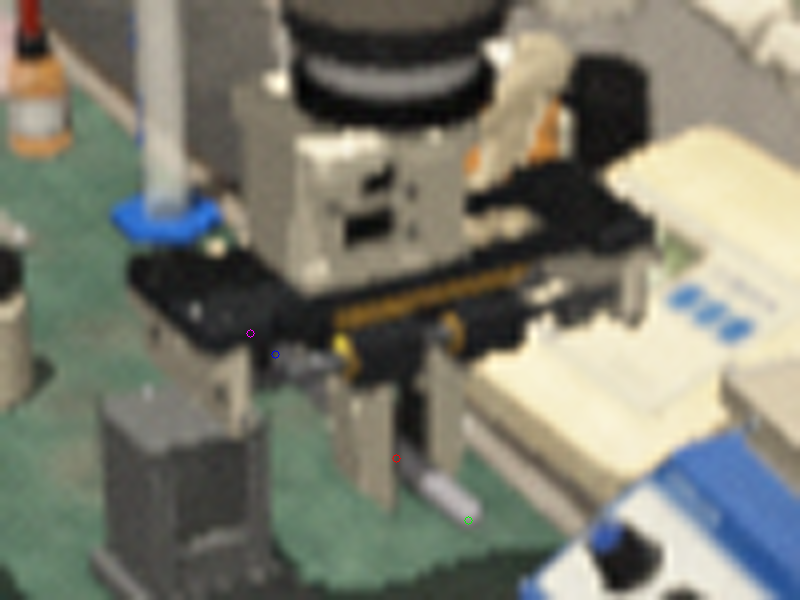

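Call:
{"op": "arm_command", "data": {"increments": [1, -20, 2, 0, 0, 1, -60, 6, 0, 0, 1, -105, 10, 0, 0, 1, -150, 14, 0, 0, 1, -195, 18, 0, 0, 1, -235, 21, 20, 0, 1, -253, 22.3, 40, 0, 1, -253, 22.3, 55, 0, 1, -253, 22.3, 55, 0, 1, -253, 22.3, 55, 0]}}

```text
time: 19.48
tool_pos: [524.2, -183.9, 55.9]
tcp_rot: [3.141, 0.0, 1.615]
contact_force: [0.2, 0.6, -1.1]
grip_width: 11.1
```

Run:
```python
from h import *
o=sensors.get_obs();print(o["tool_pos"],o["tcp_rot"],o["grip_width"])
s=imaging.capture("scene");t=imaging.capture("top");cv2.imwrite("pics/scene5.png",s);cv2.imwrite("pics/top5.png",t)
cv2.imwrite("pics/m8.png",np.hstack([crop(s,250,185,80,90,6)[:,:480],crop(t,300,180,52,90,6)]))
G=o["tool_pos"]+[0,0,44];d=np.array([.0431,-.9991,0])
print((proj("scene",G+55*d)-[250,185]+.5)*6,(proj("scene",G-100*d)-[250,185]+.5)*6)
```

```text
[ 524.20170116 -183.93012425   55.8960442 ] [3.14130099e+00 2.77456279e-05 1.61516745e+00] 11.069339425725964
[261.16515857 275.71689027] [ 73.55348144 110.47505933]
```

View pics/m8.png

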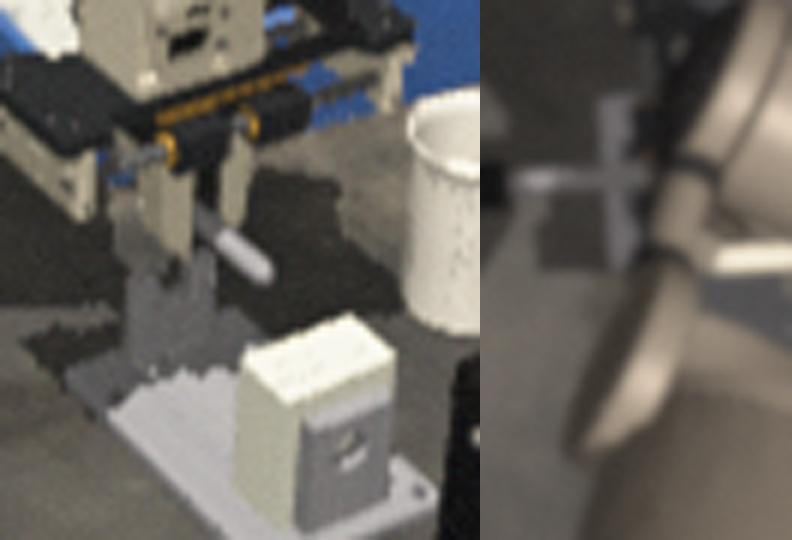

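Run:
```python
from h import *
np.set_printoptions(linewidth=200)
t=cv2.cvtColor(cv2.imread("pics/top5.png"),cv2.COLOR_BGR2GRAY);t0=cv2.cvtColor(cv2.imread("pics/top0.png"),cv2.COLOR_BGR2GRAY)
print(t[192:228,304:328:2].T);print("t0");print(t0[196:222,316:328:2].T)
P=np.array([522.4,-168,62]);print(proj("top",P),proj("top",np.array([524.1,-168,100])))
print(sensors.get_obs()["tool_pos"])
```

```text
[[ 48  46  47  48  50  56  63  70  70  68  63  56  50  52  49  45  45  53  55  51  45  41  45  55  63  69  77  85  92  96 100  99  99  99  98  99]
 [ 45  46  47  48  48  50  51  50  53  51  52  51  52  51  52  61  78  98 100  92  84  82  83  86  89  94  94  95  99  99 101 102  99  99  99  99]
 [ 49  50  49  47  47  48  50  50  50  52  52  50  53  51  54  70 104 135 136 114  98  95  96  95  96  89  86  86  88  91  94  95  94  96 100 100]
 [ 50  50  49  49  47  46  46  48  49  51  51  53  53  51  54  75 114 144 144 120  96  91  90  86  77  68  60  61  63  62  63  64  72  84  95 101]
 [ 49  50  52  50  50  49  47  47  48  51  52  53  51  52  56  76 105 123 117  95  71  64  61  61  59  56  57  58  58  57  56  58  68  84  97 103]
 [ 52  51  51  51  51  51  52  50  50  52  52  52  53  53  55  71  94 105  99  81  65  56  56  57  56  56  55  53  56  54  56  57  67  86  98 103]
 [ 51  53  54  54  52  53  53  54  53  53  53  54  54  53  57  66  82  94  93  80  65  59  57  56  56  56  55  54  55  55  55  56  67  84  96 101]
 [ 51  54  56  56  57  60  61  60  58  57  57  55  56  57  59  69  80  
[... 710 characters left out ...]
 92  96  94  96  96  97  98 100  99 100  99  99  97  96  96  96]
 [ 85  85  85  89  91  89  90  90  91  90  92  92  91  91  91  92  91  95  98  98  98  98  97  96  96  93]
 [134 160 164 157 136 107  93  96 111 127 134 134 126 113  95  85  82  88 100 112 115 112 108 105 100  96]
 [160 191 198 191 164 130 110 104 109 125 139 145 141 127 111 101 100 107 129 159 179 190 190 190 190 187]
 [163 190 198 198 187 171 145 111  85  78  87 105 120 124 113  98  87  81  88 110 151 187 208 216 217 217]
 [173 193 198 200 202 199 186 171 164 164 165 178 192 195 183 158 141 139 135 134 150 180 205 215 218 217]]
[326.2555424  210.09418477] [328.40062866 209.18442352]
[ 524.49679068 -184.3884125    56.36702177]
```

Call:
{"op": "arm_command", "data": {"increments": [1, 0, -1.3, 10, 0, 1, 0, -1.3, 22, 0, 1, 0, -1.3, 32, 0, 1, 0, -1.3, 40, 0, 1, 0, -1.3, 44, 0, 1, 0, -1.3, 47, 0, 1, 0, -1.3, 47, 0]}}

```text
time: 20.45
tool_pos: [523.9, -187.6, 8.6]
tcp_rot: [3.139, 0.004, 1.613]
contact_force: [1.3, -8.0, -0.4]
grip_width: 10.9
```

Call:
{"op": "arm_command", "data": {"increments": [1, -5, 0, 0, 0, 1, -9, 0, 0, 0, 1, -9, 0, 0, 0]}}

```text
time: 20.82
tool_pos: [522.7, -194.2, 8.1]
tcp_rot: [-3.141, -0.0, 1.613]
contact_force: [0.8, 0.5, -1.5]
grip_width: 11.0
```

Call:
{"op": "arm_command", "data": {"increments": [1, 0, 0.7, 0, 0, 1, -4, 0.7, 0, 0, 1, -8, 0.7, 0, 0, 1, -12, 0.7, 0, 0, 1, -12, 0.7, 0, 0]}}

```text
time: 21.45
tool_pos: [524.2, -206.6, 8.5]
tcp_rot: [3.142, 0.0, 1.613]
contact_force: [0.2, 0.7, -0.4]
grip_width: 10.9
```

Call:
{"op": "arm_command", "data": {"increments": [1, -4, 0, 0, 0, 1, -8, 0, 0, 0, 1, -11, 0, 0, 0, 1, -11, 0, 0, 0]}}

```text
time: 21.95
tool_pos: [524.7, -217.4, 8.5]
tcp_rot: [3.142, 0.0, 1.613]
contact_force: [0.5, 0.4, -0.6]
grip_width: 10.8
```

Run:
```python
from h import *
o=sensors.get_obs();print(o["tool_pos"],o["contact_force"])
s=imaging.capture("scene");cv2.imwrite("pics/scene6.png",s)
t=imaging.capture("top");cv2.imwrite("pics/top6.png",t)
cv2.imwrite("pics/m9.png",np.hstack([crop(s,255,205,75,80,6),crop(t,295,180,52,80,6)]))
```

```text
[ 524.67900777 -217.43419745    8.51147292] [ 0.48786841  0.3559759  -0.62995487]
```

View pics/m9.png

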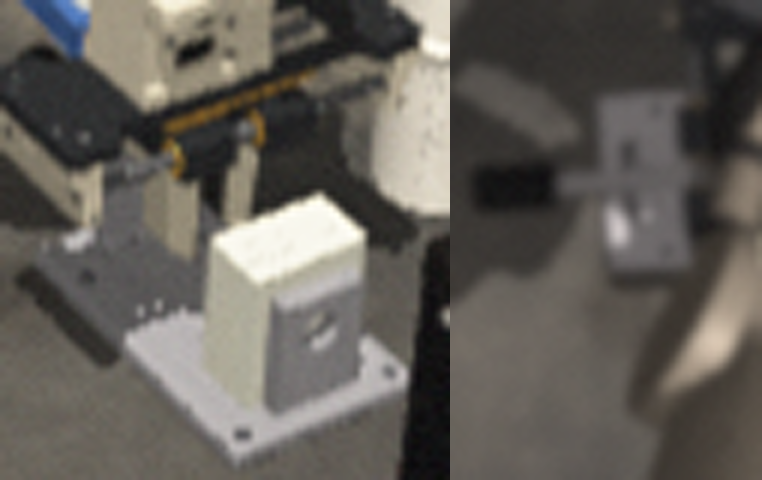

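Call:
{"op": "arm_command", "data": {"increments": [0.9, 0, 0, 0, 0, 0.8, 0, 0, 0, 0, 0.5, 0, 0, 0, 0, 0.5, 0, 0, 0, 0, 0.4, 0, 0, 0, 0, 0.4, 0, 0, 0, 0]}}

```text
time: 22.8
tool_pos: [524.7, -217.2, 8.6]
tcp_rot: [3.142, 0.0, 1.614]
contact_force: [0.6, -0.1, 0.6]
grip_width: 53.0
```

Run:
```python
from h import *
t=imaging.capture("top");s=imaging.capture("scene");cv2.imwrite("pics/top7.png",t);cv2.imwrite("pics/scene7.png",s)
g=cv2.cvtColor(t,cv2.COLOR_BGR2GRAY);g6=cv2.cvtColor(cv2.imread("pics/top6.png"),cv2.COLOR_BGR2GRAY)
np.set_printoptions(linewidth=200)
print(g6[206:216,296:324]);print(g[206:216,296:324])
print(onz("top",298.5,210.5,52),onz("top",312.5,210.5,52),onz("top",320,209,12))
```

```text
[[ 53  55  57  53  50  48  47  48  48  47  48  42  43  41  42  45  48  50  51  53  54  53  56  67  84  97  97  84]
 [ 55  54  52  43  41  37  39  39  39  35  33  33  32  29  29  34  42  50  55  59  59  59  60  70  84  98  97  87]
 [ 54  51  45  35  29  25  25  28  26  20  22  24  24  21  21  24  39  55  63  70  71  71  72  78  87  96  96  89]
 [ 55  50  40  30  23  21  19  18  18  21  17  17  18  18  15  25  44  67  79  84  84  85  86  89  92  96  97  94]
 [ 53  50  40  27  21  22  19  19  18  18  20  18  18  18  16  28  50  71  87  91  92  92  92  93  95  94  96  93]
 [ 54  51  41  29  22  19  21  19  21  21  18  21  22  21  20  26  48  71  84  87  88  88  89  88  89  91  93  90]
 [ 53  52  41  31  23  19  21  22  22  19  21  19  21  19  17  29  43  62  72  74  76  80  86  83  84  92  96  89]
 [ 58  52  45  32  23  18  21  23  22  21  21  21  23  19  23  28  39  52  60  63  68  81  87  88  89 103 109  96]
 [ 56  56  49  37  32  29  26  28  27  31  30  31  32  32  34  36  43  51  57  60  71  86  94  94 103 127 131 114]
 [ 59  56  54  48  42  42  41  42  41  44  43  44  43  44  44  48
[... 630 characters left out ...]
3  50  42  29  24  21  25  19  15  20  18  20  20  13  19  24  43  71  85  89  89  89  91  88  88  92  96  90]
 [ 56  50  42  28  22  19  17  21  19  18  19  19  19  18  22  24  38  61  72  76  77  80  86  83  85  93  95  89]
 [ 56  54  45  31  17  19  17  23  21  20  22  22  22  19  19  26  36  52  60  64  68  81  88  87  89 104 109  98]
 [ 56  55  48  38  29  25  28  28  30  29  30  30  31  32  31  36  43  50  55  61  72  84  94  94 103 128 131 113]
 [ 59  57  54  48  43  40  41  40  41  43  42  44  42  44  44  47  51  55  56  64  77  90  98  97 113 149 157 135]]
[523.34762577 -77.85694464  52.        ] [ 522.3331391  -124.19862815   52.        ] [ 527.96798101 -155.92469405   12.        ]
```

Call:
{"op": "arm_command", "data": {"increments": [0, 0, 0, -15, 0, 0, 0, 0, -50, 0, 0, 0, 0, -70, 0, 0, 60, 1, -70, 0, 0, 116, 1.8, -70, 0, 0, 116, 1.8, -70, 0, 0, 116, 1.8, -40, 0, 0.4, 116, 1.8, -10, 0, 0.4, 116, 1.8, 0, 0, 0.6, 116, 1.8, 0, 0, 0.8, 116, 1.8, 0, 0, 0.8, 116, 1.8, 0, 0, 0.8, 116, 1.8, 0, 0, 0.8, 116, 1.8, 0, 0]}}

```text
time: 24.65
tool_pos: [521.6, -101.2, 8.8]
tcp_rot: [3.141, 0.0, 1.614]
contact_force: [0.1, 0.5, 0.3]
grip_width: 26.3
```

Call:
{"op": "arm_command", "data": {"increments": [0.8, -5, -0.3, 0, 0, 0.8, -10, -0.6, 0, 0, 0.8, -15, -0.9, 0, 0, 0.8, -20, -1.2, 0, 0, 0.8, -20, -1.2, 0, 0]}}

```text
time: 25.28
tool_pos: [521.2, -121.9, 8.4]
tcp_rot: [3.141, 0.0, 1.613]
contact_force: [0.0, -0.6, -1.1]
grip_width: 25.3
```

Call:
{"op": "arm_command", "data": {"increments": [0.8, -4, -0.1, 0, 0, 0.8, -8, -0.2, 0, 0, 0.8, -12, -0.3, 0, 0, 0.8, -12, -0.3, 0, 0]}}

```text
time: 25.78
tool_pos: [521.5, -133.7, 8.5]
tcp_rot: [3.141, 0.0, 1.613]
contact_force: [0.5, -0.2, -1.0]
grip_width: 25.2
```

Call:
{"op": "arm_command", "data": {"increments": [0.8, -2, -0.1, 0, 0, 0.8, -4, -0.2, 0, 0, 0.8, -5, -0.2, 0, 0, 0.8, -5, -0.2, 0, 0]}}

```text
time: 26.28
tool_pos: [521.4, -138.3, 8.5]
tcp_rot: [3.142, 0.0, 1.614]
contact_force: [1.1, -0.4, -0.4]
grip_width: 25.2
```

Call:
{"op": "arm_command", "data": {"increments": [0.8, -2, 0, 0, 0, 0.8, -3, 0, 0, 0, 0.8, -3, 0, 0, 0]}}

```text
time: 26.65
tool_pos: [521.6, -141.4, 8.5]
tcp_rot: [3.141, 0.0, 1.614]
contact_force: [1.8, -0.1, 0.2]
grip_width: 25.1
```

Call:
{"op": "arm_command", "data": {"increments": [0.8, -2, 0, 0, 0, 0.8, -3, 0, 0, 0, 0.8, -3, 0, 0, 0]}}

```text
time: 27.02
tool_pos: [521.7, -144.4, 8.5]
tcp_rot: [3.142, 0.0, 1.614]
contact_force: [0.8, -0.6, -1.7]
grip_width: 25.4
```

Call:
{"op": "arm_command", "data": {"increments": [0.8, -2, 0, 0, 0, 0.8, -3, 0, 0, 0, 0.8, -3, 0, 0, 0]}}

```text
time: 27.4
tool_pos: [521.6, -145.2, 8.5]
tcp_rot: [-3.141, -0.003, 1.613]
contact_force: [2.4, 9.9, 1.3]
grip_width: 25.0
```

Call:
{"op": "arm_command", "data": {"increments": [0.8, 1.5, 0, 0, 0, 0.6, 1.5, 0, 0, 0, 0.3, 1.5, 0, 0, 0, 0, 1.5, 0, 0, 0, 0, 1.5, 0, 0, 0, 0, 1.5, 0, -30, 0, 0, 1.5, 0, -80, 0, 0, 60, 0, -130, 0, 0, 120, 0, -150, 0, 0, 160, 0, -150, 0, 0, 160, 0, -150, 0]}}

```text
time: 28.78
tool_pos: [514.7, 15.8, 159.4]
tcp_rot: [3.14, -0.0, 1.618]
contact_force: [-0.7, 0.0, 0.4]
grip_width: 91.9
```

Run:
```python
from h import *
s=imaging.capture("scene");t=imaging.capture("top");cv2.imwrite("pics/scene8.png",s);cv2.imwrite("pics/top8.png",t)
cv2.imwrite("pics/m10.png",np.hstack([crop(s,250,205,75,80,6),crop(t,305,180,58,80,6)]))
o=sensors.get_obs();print(o["tool_pos"],o["contact_force"])
```

```text
[514.87873931  12.79304123 158.51655988] [0.58861374 0.73610348 0.05382312]
```

View pics/m10.png

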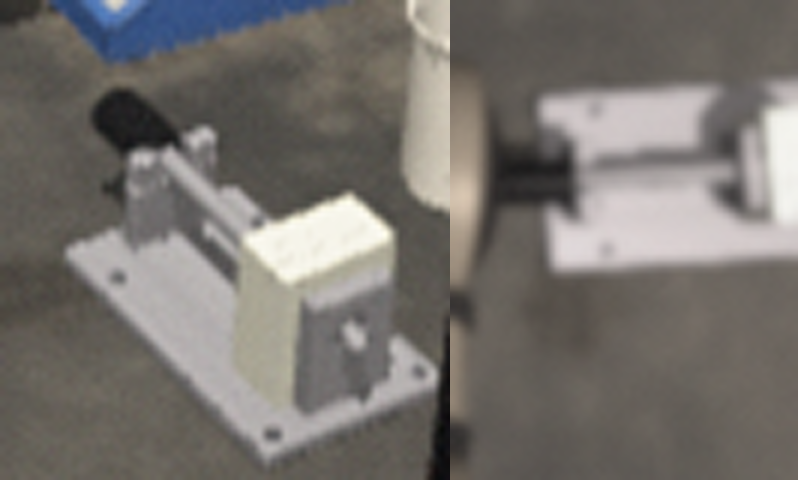

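```bash
python3 -c "
from plant import ticket
print(ticket.close_job())"
```

```text
the job is handed in; nothing more can be done
None
```

The rod is in the cradle, released, and the job was handed in at about 29 s of the 58 s allowed. The hand-in gives no verdict, so whether it passed is not confirmed.

**What I did**
- **Squaring:** I found the hole line by gripping the rest and the far cheek, then squeezed the three plates square on it. The grip closed to 60.0 mm with almost no side force.
- **Rod placed:** I drew the rod from the block, laid it in the rest with its tip in the near cheek, and released it. It did not move between the pictures before and after.
- **Rod pushed home:** I took it by the handle and pushed until the rest pushed back with about 10 N. I then backed off about 1.5 mm before opening the grip and moved clear.

**Last checks**
- The last picture shows the handle against the rest, the tip out through the far cheek and the plates flush. The beaker still stands at the edge of that picture.
- I did not measure the final gap at the shoulder. From the back-off it should be about 1.5 mm, against 5 mm allowed.
- I did not check the flask or jar again at the end; no move brought the arm near them.

**What disagreed along the way**
- **Missed grasp:** my first try for the rod closed on nothing. The fingertips were about 20–25 mm higher than the reported TCP height, so I grasped lower.
- **Second grip:** I put the rod back in the block and took it 30 mm nearer the tip, to leave room at the rest.
- **Position along the cradle:** the rest turned out about 4–5 mm further along than my camera estimate. A finger brushed it with about 8 N while I was lowering the rod.

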